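Close the dark chamber, flip the shutter's safety catch and hold the shutter open

ROBOT

A 6-joint arm with a two-finger parallel gripper is mounted at the origin on a cart in front of the work surface, level with it; the furniture and walls round the work are solid. World frame = base frame: x ahead of the robot, y to its left, z up, the work surface at z = 0. Lengths are in m, angles in rad, forces in N, time in s.
With the tool pointing down it reaches from about 0.275 to 0.725 m from the base axis. Payload 5.6 kg.
Tool frame: the origin (TCP) lies where the fingers leave the gripper's body, on its centre line; the fingertips stand 73 mm ahead of it and the grasp point (between the pads) lies 54 mm ahead of it (bot.tip_extent is the distance from the TCP to the fingertips, in m); z points along the fingers, y is the line along which they close (so a half turn about z gives the same grasp; the last joint's range is limited). The gripper opens to 85 mm and grips with 20 to 120 N. Pads are 22 mm wide; open, the fingers measure 114 mm over their backs; the gripper's body (76 mm by 85 mm) begins 54 mm behind the grasp point. The pads swing forward as they close: fully open they stand 13 mm farther back than shut.
Start: joints at [0.285, 0.255, 0.108, 0, -1.424, -0.285], TCP at [0.55, 0, 0.304] pointing down, gripper open.
Joint ranges: [-2.95, 2.95], [-1.21, 1.97], [-1.09, 1.5], [-2.87, 1.71], [-2.94, -0.07], [-3.05, 3.05]. Speed limits (rad/s): [2.57, 2.57, 3.14, 3.14, 3.14, 3.14].

INTERFACE

Orientations are given as a unit quaternion [w, x, y, z].
In Python, from rig import bot gives the robot as it stands.
- The arm moves only by the tool servo_tool, never from a script. Its argument "commands" is one flat list of numbers, 7 for each row, row after row: the shift along the world's x, y, z in mm, then the turn, a rotation vector about the world's x, y, z in rad, then the finger opening in mm, from 0 to 85.4. In form: [tx, ty, tz, ax, ay, az, jaw, tx, ty, tz, ax, ay, az, jaw, ...]. A call has 1 to 20 rows; each row shifts and turns the commanded pose from where the row before left it; what a row does not reach is not made up. A row lasts 1/8 s, in which the tool goes at most 62.5 mm and 10.7 degrees, less where a joint would pass 70% of its speed; a pose out of reach is approached as far as the arm can. A call with a gripper value outside its range is refused whole. The fingers move at their own pace and stop on an object; "grip_force" is the grip in N (left out, the last holds). Time passes only in rows, so rows that do not move let the fingers close. It gives the time, the measured TCP pose, the force, the opening and the grip force at its end, in the units of the state.
- bot.read_state(): the state, without advancing time (a new reading comes with each control period).
- bot.snapshot(name): name is "scene" or "side" or "wrist"; returns a dict with "color" (420x560x3 uint8, red, green, blue), "fx", "fy", "cx", "cy" (pixels), "k1" (the pictures are not rectified: a ray, as slopes to the right and down, at radius r is drawn at 1 + k1 r^2 times it, then the intrinsics apply), "R" (3x3) and "t" (3): a world point X has camera coordinates R X + t. Camera axes: x right, y down, z forward; pixel columns grow to the right and rows downward; lengths in m; the calibration is good to about 2 mm. A picture is of the moment at which its call begins. There is no depth.
- bot.close_job(): hands the job in; it is judged then, once.
Trained networks look in a picture, given as the dict that the camera call returned (one of the last four; its "shot" number tells which), for a name from the list of things; names that differ only in an ending like _2 or _b are one class to them, and where a whole thing is asked for, a point or a joint stands for the part that bears it (a point fixed in the world has none). Each returns a list of dicts, best first, with "conf" (0 to 1); they miss things now and then, are a little off and sometimes report something else, mostly with a low value. They report only what shows in the picture. A call takes as long as a camera call.
- bot.recognise(query, picture): "point" ([column, row] in pixels, amid what is visible of it).
- bot.silhouettes(query, picture): "mask" (420x560 bool, what is visible of it) and "point" ([column, row] in pixels, amid what is visible of it).
- bot.landmark_of(query, picture): "point" ([column, row] in pixels: a listed point, or the origin of a listed thing).
The state is a dict: "clock": time; "joint_pos": joint angles; "dq": joint speeds; "effort": joint torques, N m; "ee_pos": TCP position; "orientation": TCP orientation; "force": force on the tool from outside, world axes, zero at the start; "moment": the same for the moment, N m; "finger_gap": finger opening in m; "finger_force": force on a finger pad.
Only numpy, scipy, OpenCV 4.12 (cv2) and the standard library are available. Lean on these libraries where they do the work, as an engineer would, in place of code of your own. Each camera call takes 0.05 s, during which the arm holds its last target. There are 200 camera calls.

TASK

Take the light reading of the dish: close the dark chamber by folding its left cover leaf fully down and then the right one, whose lip overlaps it. Only then flip the safety catch on the shutter housing right over to the right, clear of the shutter lever, and pull the lever towards the front of the instrument as far as its stop; the lever springs back, so finish with the gripper still holding it there. Leave everything else on the bench where it stands.

Things in the scene. Friction and masses are not known exactly. Their poses are not given: they have to be found in the camera images.
- dark_chamber: Fixed instrument; origin under it on the worktop, x to its back, y to its left, front (-x) towards the robot. White open-topped chamber x -90..90, y 20..200 mm, rim 95 mm high, a dish inside; grey shutter housing at its right, x -75..75, y -130..20, top 95 mm high; dark detector tube beyond, y to -266, 90 mm high, with a thin lead.
- left_leaf (a joint): Left cover leaf: grey sheet 176 mm long (along x), 4 thick, 86 from hinge to edge. Rad: 0 = closed, level on the rim; 1.4 to 1.8 at the start, upright or leaning out. Stiff hinge: stays where left, about 2 N at the edge moves it. Its outer face (top when closed) is bare but for a knob 17 mm wide, 15 high, 62 from the hinge, 50 behind mid-length (instrument x +50).
- right_leaf (a joint): Right cover leaf: same sheet, knob and stiff hinge, 102 mm from hinge to edge, hinged on the rim next to the shutter housing. Its last 20 mm are a lip, raised 4.5 mm, that lies over the edge of the closed left leaf; closed first, it keeps the left leaf from closing. Rad: 0 = closed; 1.4 to 1.8 at the start.
- left_leaf_hinge (a point): Middle of the left leaf's hinge line (it runs along the instrument's x), 98 mm above the worktop.
- left_leaf_edge (a point): Middle of the left leaf's free edge, 86 mm from the hinge.
- right_leaf_hinge (a point): Middle of the right leaf's hinge line (along the instrument's x), 98 mm above the worktop.
- right_leaf_edge (a point): Middle of the right leaf's free edge (lip), 102 mm from the hinge.
- safety_catch (a joint): Steel catch on the shutter housing, turning about an axis along the instrument's x. A gate 12 mm wide reaches 69 mm left from the axis across the slot in front of the lever; a thumb piece stands up over the axis. Rad: 0 to 0.1 = blocking; grows as the thumb piece is pushed to the right (-y) to 1.9, gate upright, thumb piece flat; over 1.4 is flipped. Stays where left; about 1 N moves it.
- catch_hinge (a point): Point on the catch's axis below the middle of the thumb piece, 109 mm above the worktop; instrument frame x -34, y -100 mm.
- catch_thumb (a point): Middle of the thumb piece's rounded end, 44 mm from catch_hinge (the piece is 24 mm wide along the axis, 6 mm thick, its end a 10 mm bead). With the catch at 0 it leans 0.35 rad to the left of vertical.
- shutter_lever (a joint): Lever: 10 mm rod through the housing's slot with a black paddle grip, turning about an axis along the instrument's y. Rad: 0 = at rest, leaning 0.3 to the back; 0.65 = pulled to the front stop. A spring pulls it back: about 2 N at the grip at rest, 7 N at the stop. While the catch blocks it, it moves less than 0.1.
- lever_grip (a point): Centre of the lever's paddle grip, 105 mm from the pivot (at rest 155 mm above the worktop; instrument frame x 31, y -50 mm). The paddle is 14 mm thick between its flat sides (along y), 28 wide front to back, 38 long along the rod.
- lever_pivot (a point): The lever's pivot inside the housing, 55 mm above the worktop; instrument frame x 0, y -50 mm.
- petri_dish: Bystander: petri dish (58 mm across, 15 high); origin at the middle of its underside.
- forceps: Bystander: steel forceps (130 mm); origin at the middle of its underside.
- bench_timer: Bystander: small bench timer (60 x 66 x 19 mm); origin at the middle of its underside.
- tip_box: Bystander: pipette-tip box (73 x 87 x 66 mm); origin at the middle of its underside.
- beaker: Bystander: 100 ml beaker (58 mm across, 69 high); origin at the middle of its underside.
- micropipette: Bystander: micropipette lying down (235 mm); origin at the middle of its underside.

How it is judged:
By the outcome, as a careful person would: the job done as asked, in the order asked, and still so for the second after the job is handed in, while the arm keeps its last pose, push and grip.
It also fails if it takes over 64 s, if anything falls off the work surface, if the arm or the gripper's body presses on something with over 40 N, if the wrist force passes 120 N, or if a joint passes its speed limit or range.

## Working session

There is one attempt and no reset: what is moved stays moved. The work goes in short steps, Python scripts to look and compute and a tool call to move; the robot and the scene stay as the last step left them, time stands still between calls to the robot, and variables do not carry over. Pictures are saved under pics/ and viewed, at most 10 in all, crops included, and the job is handed in when it is done.

Besides the shell and the picture viewer there is one more tool, called after "Request:" by a JSON object that holds its "name" and its "arguments". servo_tool: Moves the arm, as the interface text tells. Its arguments: {"type":"object","properties":{"commands":{"type":"array","items":{"type":"number"}},"grip_force":{"type":"number"}},"required":["commands"]}

```bash
ls; mkdir -p pics
cat > h.py <<'E'
import numpy as np,cv2
from rig import bot
def ray(s,p):
    K=np.array([[s['fx'],0,s['cx']],[0,s['fy'],s['cy']],[0,0,1.]])
    u=cv2.undistortPoints(np.array([[p]],float),K,np.array([s['k1'],0,0,0,0.]))[0,0]
    R=np.array(s['R']);t=np.array(s['t'])
    d=R.T@np.array([u[0],u[1],1]);return -R.T@t,d/np.linalg.norm(d)
def tri(obs):
    A=np.zeros((3,3));b=np.zeros(3)
    for s,p in obs:
        c,d=ray(s,p);P=np.eye(3)-np.outer(d,d);A+=P;b+=P@c
    x=np.linalg.solve(A,b)
    return x,[float(np.linalg.norm((np.eye(3)-np.outer(d,d))@(x-c))) for c,d in [ray(s,p) for s,p in obs]]
def atz(s,p,z):
    c,d=ray(s,p);return c+d*(z-c[2])/d[2]
def proj(s,X):
    K=np.array([[s['fx'],0,s['cx']],[0,s['fy'],s['cy']],[0,0,1.]])
    return cv2.projectPoints(np.array(X,float).reshape(-1,1,3),cv2.Rodrigues(np.array(s['R']))[0],np.array(s['t'],float),K,np.array([s['k1'],0,0,0,0.]))[0][:,0]
def save(s,n): cv2.imwrite('pics/'+n,s['color'][:,:,::-1])
E
python3 - <<'E'
from h import *
S={n:bot.snapshot(n) for n in('scene','side','wrist')}
for n in S: save(S[n],n+'0.png')
for q in ['dark_chamber','left_leaf_hinge','left_leaf_edge','right_leaf_hinge','right_leaf_edge','catch_hinge','catch_thumb','lever_grip','lever_pivot','petri_dish','forceps','bench_timer','tip_box','beaker','micropipette']:
    obs=[]
    for n in S:
        r=bot.landmark_of(q,S[n])
        if r: print(q,n,np.round(r[0]['point'],1),round(r[0]['conf'],2));
        if r and r[0]['conf']>.4: obs.append((S[n],r[0]['point']))
    if len(obs)>1: x,e=tri(obs);print('   ',x.round(4),np.round(e,4))
    elif obs: print('   z0',atz(*obs[0],0).round(3))
for n in S: print(n,(-np.array(S[n]['R']).T@S[n]['t']).round(3))
E
```

```text
pics
dark_chamber scene [269.9 229.5] 0.77
dark_chamber side [264.7 246.9] 0.67
dark_chamber wrist [295.7 207.5] 0.61
    [0.5332 0.0373 0.0067] [0.0064 0.0042 0.0058]
left_leaf_hinge scene [227.5 197.4] 0.91
left_leaf_hinge side [252.1 268.8] 0.67
    [0.5263 0.2359 0.0847] [0.004 0.004]
left_leaf_edge scene [222.5 168.7] 0.56
left_leaf_edge side [247.9 236. ] 0.66
    [0.5275 0.2559 0.1885] [0.001 0.001]
right_leaf_hinge scene [268.8 200.1] 0.74
right_leaf_hinge side [261.6 221. ] 0.97
right_leaf_hinge wrist [260.4 205. ] 0.68
    [0.5503 0.0301 0.0967] [0.0289 0.0124 0.0324]
right_leaf_edge scene [260.7 174.9] 0.73
right_leaf_edge side [260.3 186.8] 0.6
right_leaf_edge wrist [308.1 348.1] 0.57
    [0.5317 0.0693 0.2029] [0.0062 0.0052 0.004 ]
catch_hinge scene [291.6 188.4] 0.54
catch_hinge side [285.5 197.6] 0.45
catch_hinge wrist [342.8 126. ] 0.86
    [ 0.5079 -0.0549  0.1517] [0.037  0.0398 0.0127]
catch_thumb scene [288.2 200. ] 0.6
catch_thumb side [232.6 352.3] 0.49
catch_thumb wrist [354.8 151.5] 0.7
    [ 0.5692  0.0952 -0.0462] [0.1503 0.2022 0.1655]
lever_grip scene [29
[... 350 characters left out ...]
59
forceps side [320.6 248.9] 0.71
forceps wrist [418.4 199.6] 0.79
    [0.3868 0.0265 0.0042] [0.0045 0.0009 0.0049]
bench_timer scene [282.5 259.9] 0.69
bench_timer side [317.  220.1] 0.85
bench_timer wrist [429.1  56.9] 0.95
    [ 0.4007 -0.1231  0.0049] [0.005  0.0048 0.0058]
tip_box scene [208.3 204. ] 0.66
tip_box side [231.4 355.2] 0.8
    [ 0.553   0.3951 -0.0015] [0.0102 0.0102]
beaker scene [178.9 212. ] 0.63
beaker side [292.2 357.5] 0.81
    [0.4221 0.4062 0.0137] [0.0022 0.0022]
micropipette scene [386.2 284.2] 0.86
micropipette side [304.2 174.8] 0.76
    [ 0.4704 -0.4297  0.0033] [0.0003 0.0003]
scene [-0.494 -0.847  0.684]
side [0.352 0.969 0.678]
wrist [ 0.55  -0.078  0.373]
```

Run:
```python
import cv2,numpy as np
a=cv2.imread('pics/scene0.png')[130:300,160:420];b=cv2.imread('pics/side0.png')[130:380,160:380];c=cv2.imread('pics/wrist0.png')
cv2.imwrite('pics/m1.png',cv2.resize(a,(780,510),interpolation=2))
f=lambda i,w,h:cv2.resize(i,(w,h),interpolation=2)
cv2.imwrite('pics/m2.png',np.hstack([f(b,400,455),f(c,400,300) if 0 else cv2.copyMakeBorder(f(c,400,300),0,155,0,0,0)]))
```

```text
(no output)
```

View pics/m1.png

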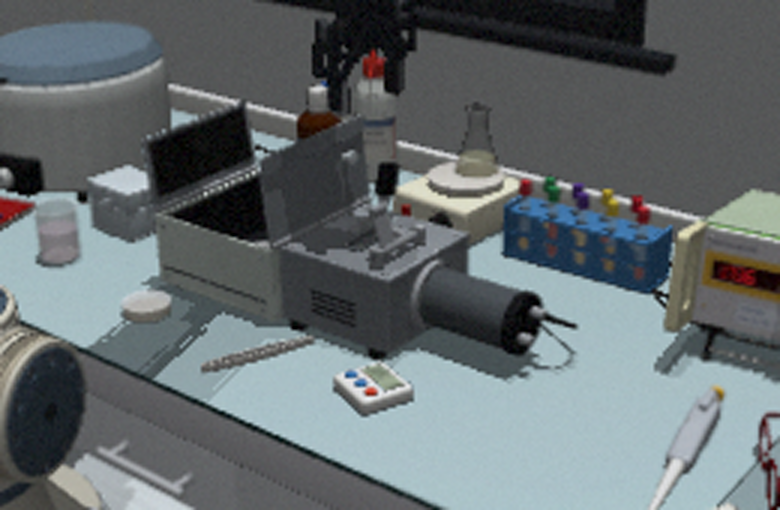

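View pics/m2.png

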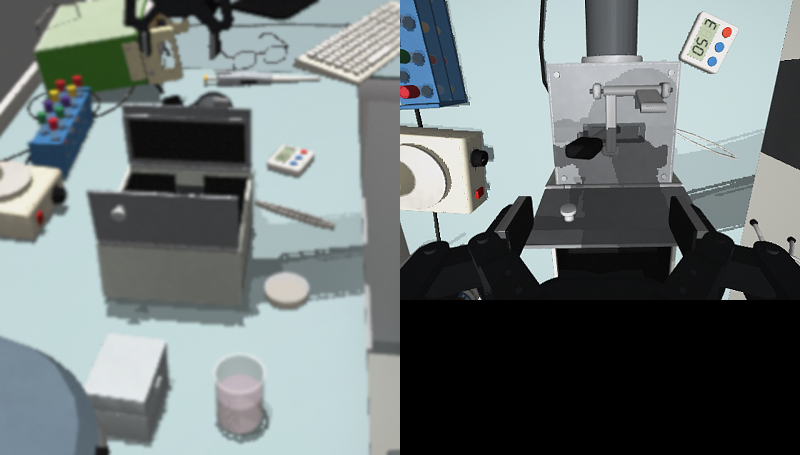

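The wrist view shows the housing's top corners, at about (211,87) and (388,87) px, plus the catch, the lever and the upright right leaf with its knob. I'll fit the instrument pose from these.

```bash
cat > fit.py <<'E'
from h import *
from scipy.optimize import least_squares
def fit(S,extra=[]):
    loc={'dark_chamber':(0,0,0),'catch_hinge':(-.034,-.1,.109),'lever_grip':(.031,-.05,.155),'lever_pivot':(0,-.05,.055)}
    obs=list(extra)
    for q,l in loc.items():
        for s in S:
            r=bot.landmark_of(q,s)
            if r and r[0]['conf']>.4: obs.append((s,r[0]['point'],l,q))
    def W(p,l):
        c,s=np.cos(p[2]),np.sin(p[2]);return np.array([p[0]+c*l[0]-s*l[1],p[1]+s*l[0]+c*l[1],l[2]])
    f=lambda p:np.concatenate([proj(s,W(p,l))[0]-np.array(u) for s,u,l,q in obs])
    r=least_squares(f,[.535,.035,0],loss='soft_l1',f_scale=2)
    for o,e in zip(obs,f(r.x).reshape(-1,2)): print(o[3],o[2],e.round(1))
    return r.x
E
python3 - <<'E'
from fit import *
S={n:bot.snapshot(n) for n in('scene','side','wrist')}
w=S['wrist']
g=cv2.cvtColor(w['color'],cv2.COLOR_RGB2GRAY)
pts=np.array([[211,87],[388,87]],np.float32).reshape(-1,1,2)
c=cv2.cornerSubPix(g,pts.copy(),(5,5),(-1,-1),(3,30,.01))[:,0];print(c)
ex=[(w,c[0],(.075,-.13,.095),'cor'),(w,c[1],(-.075,-.13,.095),'cor')]
p=fit(list(S.values()),ex);print(p)
C,s_=np.cos(p[2]),np.sin(p[2])
def L(X): d=X[:2]-p[:2];return np.r_[C*d[0]+s_*d[1],-s_*d[0]+C*d[1],X[2]]
for q in['left_leaf_hinge','left_leaf_edge','right_leaf_hinge','right_leaf_edge','catch_thumb']:
    o=[(n,r[0]['point']) for n in S for r in[bot.landmark_of(q,S[n])] if r and r[0]['conf']>.4]
    # each ray intersected with instrument plane x=0 (catch: x=-.034)
    x0=-.034 if 'catch' in q else 0
    for n,u in o:
        cc,d=ray(S[n],u);nv=np.array([C,s_,0]);k=(x0-nv@(cc-np.r_[p[:2],0]))/(nv@d)
        print(q,n,L(cc+k*d).round(4))
i=cv2.resize(w['color'][60:360,150:430,::-1],(560,600),interpolation=2);cv2.imwrite('pics/w1.png',i)
E
```

```text
[[211.  87.]
 [388.  87.]]
cor (0.075, -0.13, 0.095) [-5.6  0.7]
cor (-0.075, -0.13, 0.095) [ 6.7 -0.2]
dark_chamber (0, 0, 0) [2.4 1.3]
dark_chamber (0, 0, 0) [1.1 1.4]
dark_chamber (0, 0, 0) [-1.3 -0.9]
catch_hinge (-0.034, -0.1, 0.109) [-4.4 23.7]
catch_hinge (-0.034, -0.1, 0.109) [-0.7  0.5]
catch_hinge (-0.034, -0.1, 0.109) [0.1 0.3]
lever_grip (0.031, -0.05, 0.155) [28.3 11.7]
lever_grip (0.031, -0.05, 0.155) [ 0.4 -0.5]
lever_grip (0.031, -0.05, 0.155) [-1.   0.5]
lever_pivot (0, -0.05, 0.055) [2.3 0. ]
[0.53492043 0.03555721 0.00562135]
left_leaf_hinge scene [0.     0.2021 0.0894]
left_leaf_hinge side [-0.      0.1817  0.0915]
left_leaf_edge scene [-0.      0.2064  0.1924]
left_leaf_edge side [-0.      0.0979  0.2352]
right_leaf_hinge scene [-0.      0.0133  0.1127]
right_leaf_hinge side [0.     0.0449 0.125 ]
right_leaf_hinge wrist [-0.      0.021   0.0944]
right_leaf_edge scene [-0.      0.0432  0.19  ]
right_leaf_edge side [-0.      0.0174  0.1986]
right_leaf_edge wrist [0.     0.0069 0.2302]
catch_thumb scene [-0.034  -0.0901  0.1564]
catch_thumb side [-0.034  -0.1013  0.1361]
catch_thumb wrist [-0.034  -0.0898  0.1546]
```

View pics/w1.png

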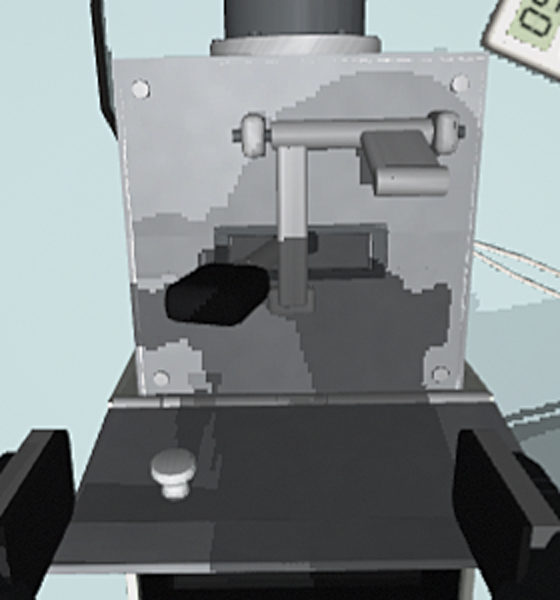

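```bash
cat > run1.py <<'E'
from fit import *
S={n:bot.snapshot(n) for n in('scene','side','wrist')}
w=S['wrist']
ex=[(w,(206.5,88.5),(.075,-.13,.095),'cor'),(w,(394,86.5),(-.075,-.13,.095),'cor')]*2
p=fit([S['wrist'],S['side']],ex);print(p)
C,s_=np.cos(p[2]),np.sin(p[2])
M=np.array([[C,s_],[-s_,C]])
def Wd(l): return np.r_[M.T@np.array(l[:2])+p[:2],l[2]]
# fit leaf angles by pixel corners
def corners(h,sgn,Ln,a,off=0): # a: angle from closed
    y=h+sgn*(np.cos(a)*Ln-off*0);z=.098+np.sin(a)*Ln
    return [Wd((sx*.088,y,z)) for sx in(1,-1)]
u=np.array([[176,345],[415.5,345]])
for z in np.arange(.15,.22,.01):
    A=atz(w,u[0],z);B=atz(w,u[1],z);print(round(z,3),np.linalg.norm(A-B).round(4),(M@(A[:2]-p[:2])).round(4),(M@(B[:2]-p[:2])).round(4))
A=[M@(atz(w,q,.098)[:2]-p[:2]) for q in[(203.5,261),(398,260)]];print(A)
for n,hp in(('scene',1),('side',1)):
    r=bot.silhouettes('left_leaf',S[n])[:1]+bot.silhouettes('right_leaf',S[n])[:1]
    for m in r:
        c=max(cv2.findContours(m['mask'].astype(np.uint8),0,2)[0],key=cv2.contourArea)
        print(n,m['conf'],cv2.approxPolyDP(c,3,True)[:,0].tolist())
E
python3 run1.py
```

```text
cor (0.075, -0.13, 0.095) [-1.4 -0.8]
cor (-0.075, -0.13, 0.095) [ 0.5 -0.7]
cor (0.075, -0.13, 0.095) [-1.4 -0.8]
cor (-0.075, -0.13, 0.095) [ 0.5 -0.7]
dark_chamber (0, 0, 0) [-48.6  81.1]
dark_chamber (0, 0, 0) [ 1.  -1.2]
catch_hinge (-0.034, -0.1, 0.109) [0.7 0.7]
catch_hinge (-0.034, -0.1, 0.109) [-2.7 -2.2]
lever_grip (0.031, -0.05, 0.155) [1.  0.3]
lever_grip (0.031, -0.05, 0.155) [ 0.4 -0.3]
lever_pivot (0, -0.05, 0.055) [1.4 2.7]
[0.53445852 0.03523561 0.01051198]
0.15 0.1963 [0.1028 0.07  ] [-0.0935  0.0719]
0.16 0.1876 [0.0989 0.0618] [-0.0886  0.0636]
0.17 0.1788 [0.095  0.0536] [-0.0838  0.0553]
0.18 0.17 [0.091  0.0453] [-0.079  0.047]
0.19 0.1612 [0.0871 0.0371] [-0.0741  0.0387]
0.2 0.1525 [0.0832 0.0289] [-0.0693  0.0304]
0.21 0.1437 [0.0792 0.0207] [-0.0645  0.0221]
0.22 0.1349 [0.0753 0.0125] [-0.0596  0.0138]
[array([0.08784905, 0.01958987]), array([-0.09153366,  0.02027688])]
scene 0.93 [[240, 164], [207, 177], [211, 197], [239, 188], [243, 183]]
scene 0.67 [[279, 170], [245, 183], [250, 209], [282, 194]]
side 0.85 [[207, 234], [215, 262], [226, 266], [252, 263], [268, 268], [290, 265], [289, 237]]
side 0.67 [[227, 189], [232, 219], [265, 219], [282, 224], [296, 221], [295, 189]]
```

Request:
{"name": "servo_tool", "arguments": {"commands": [0, 0, 20, 0, 0, 0, 0, -7, 40, 0, 0, 0, 0, 0, -10, 45, 0, 0, 0, 0, 0, -10, 45, 0, 0, 0, 0, 0, 0, 45, 0, 0, 0, 0, 0, 0, 45, 0, 0, 0, 0, 0, 0, 45, 0, 0, 0, 0, 0, 0, 35, 0, 0, 0, 0, 0, 0, 0, -30, 0, 0, 0, 0, 0, 0, -30, 0, 0, 0, 0, 0, 0, -28, 0, 0, 0, 0, 0, 0, 0, 0, 0, 0, 0]}}

```text
clock: 6.15
ee_pos: [0.5221, 0.2994, 0.2336]
orientation: [-0.003, -0.707, 0.707, 0.0]
force: [0.0, 0.6, 0.7]
finger_gap: 0.0005
finger_force: 0.0
```

Run:
```python
from h import *
print(bot.tip_extent,bot.read_state()['ee_pos'],bot.read_state()['force'])
w=bot.snapshot('wrist');s=bot.snapshot('side')
f=lambda i,w,h:cv2.resize(i[:,:,::-1],(w,h),interpolation=2)
cv2.imwrite('pics/a1.png',np.hstack([f(w['color'],400,300),f(s['color'][130:340,150:430],400,300)]))
```

```text
0.0726 [0.52207466 0.29938565 0.23364529] [0.03752901 0.57858156 0.73522703]
```

View pics/a1.png

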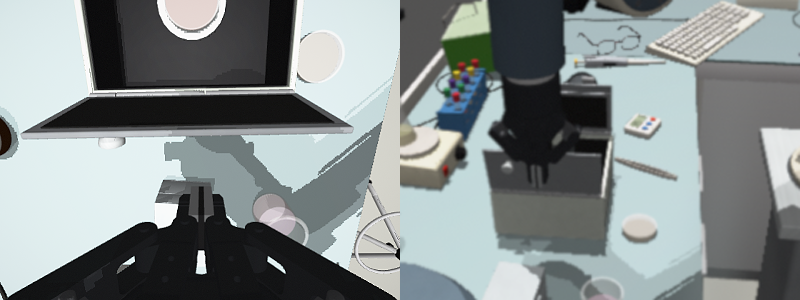

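The wrist view shows the left leaf upright between the tool and the chamber, with its knob to the left (about 110,140) and clear of the closed fingers. I'll push it down now.

Request:
{"name": "servo_tool", "arguments": {"commands": [0, -20, 0, 0, 0, 0, 0, 0, -20, 0, 0, 0, 0, 0, 0, -16, 0, 0, 0, 0, 0, 0, -10, -1, 0, 0, 0, 0, 0, -9, -1, 0, 0, 0, 0, 0, -9, -4, 0, 0, 0, 0, 0, -8, -5, 0, 0, 0, 0, 0, -7, -7, 0, 0, 0, 0, 0, -7, -7, 0, 0, 0, 0, 0, -5, -8, 0, 0, 0, 0, 0, -4, -9, 0, 0, 0, 0, 0, -2, -9, 0, 0, 0, 0, 0, -2, -10, 0, 0, 0, 0, 0, 0, -3, 0, 0, 0, 0, 0, 0, 0, 0, 0, 0, 0]}}

```text
clock: 8.12
ee_pos: [0.5227, 0.1808, 0.1726]
orientation: [0.0, 0.707, -0.707, 0.0]
force: [-3.5, -0.9, 8.5]
finger_gap: -0.0004
finger_force: 4.2
```

Request:
{"name": "servo_tool", "arguments": {"commands": [0, 5, 25, 0, 0, 0, 0, 0, 5, 40, 0, 0, 0, 0, 0, 0, 40, 0, 0, 0, 0, 0, 0, 35, 0, 0, 0, 0, 0, -30, 0, 0, 0, 0, 0, 0, -45, 0, 0, 0, 0, 0, 0, -45, 0, 0, 0, 0, 0, 0, -40, 0, 0, 0, 0, 0, 0, -10, 0, 0, 0, 0, 0, 0, 0, 0, 0, 0, 0, 0]}}

```text
clock: 9.38
ee_pos: [0.5229, 0.0209, 0.3115]
orientation: [-0.0, -0.707, 0.707, 0.0]
force: [-0.5, 0.3, 0.6]
finger_gap: -0.0001
finger_force: 0.0
```

Run:
```python
from h import *
w=bot.snapshot('wrist');s=bot.snapshot('side')
f=lambda i,w,h:cv2.resize(i[:,:,::-1],(w,h),interpolation=2)
cv2.imwrite('pics/a2.png',np.hstack([f(w['color'],400,300),f(s['color'][130:340,150:430],400,300)]))
```

```text
(no output)
```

View pics/a2.png

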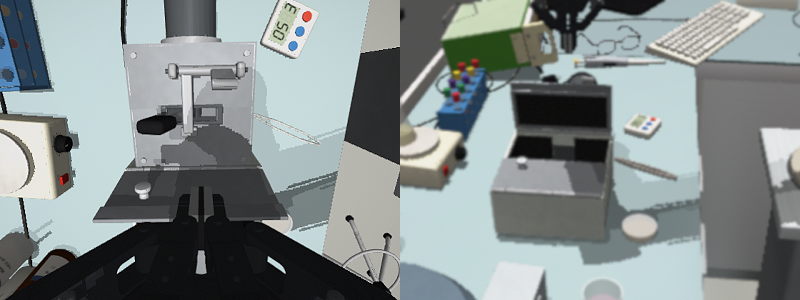

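The side view shows the left leaf lying flat. In the wrist view the right leaf is still upright, with its edge at about (259,307) px. I'll check where that edge is.

Run:
```python
from h import *
w=bot.snapshot('wrist')
for z in (.19,.195,.2): print(z,atz(w,(259,308),z),atz(w,(131,307),z),atz(w,(400,308),z))
```

```text
0.19 [0.53826804 0.0713993  0.19      ] [0.62436317 0.07079975 0.19      ] [0.44333849 0.07129051 0.19      ]
0.195 [0.53788286 0.06805593 0.195     ] [0.62172887 0.06747205 0.195     ] [0.44543322 0.06794999 0.195     ]
0.2 [0.53749768 0.06471257 0.2       ] [0.61909457 0.06414435 0.2       ] [0.44752795 0.06460947 0.2       ]
```

Request:
{"name": "servo_tool", "arguments": {"commands": [0, 0, -34, 0, 0, 0, 0, 0, 0, -34, 0, 0, 0, 0, 0, 13, 0, 0, 0, 0, 0, 0, 13, 0, 0, 0, 0, 0, 0, 11, -2, 0, 0, 0, 0, 0, 10, -2, 0, 0, 0, 0, 0, 10, -5, 0, 0, 0, 0, 0, 9, -5, 0, 0, 0, 0, 0, 8, -7, 0, 0, 0, 0, 0, 7, -8, 0, 0, 0, 0, 0, 5, -9, 0, 0, 0, 0, 0, 5, -10, 0, 0, 0, 0, 0, 2, -10, 0, 0, 0, 0, 0, 2, -11, 0, 0, 0, 0, 0, 0, -3, 0, 0, 0, 0, 0, 0, 0, 0, 0, 0, 0]}}

```text
clock: 11.52
ee_pos: [0.5227, 0.1161, 0.1726]
orientation: [-0.0, 0.707, -0.707, -0.0]
force: [-4.5, 0.6, 8.4]
finger_gap: -0.0001
finger_force: 4.2
```

Both leaves are down: the tip stopped at z = 0.100 with about 8 N. Next I turn the wrist 90° so the jaws close along y, and come down to the left of the catch thumb.

Request:
{"name": "servo_tool", "arguments": {"commands": [0, 0, 25, 0, 0, 0, 0, 0, 0, 40, 0, 0, 0, 0, 0, 0, 40, 0, 0, -0.157, 0, 0, -10, 0, 0, 0, -0.157, 0, 0, -20, 0, 0, 0, -0.157, 0, -7, -20, 0, 0, 0, -0.157, 0, -10, -20, 0, 0, 0, -0.157, 0, -10, -20, 0, 0, 0, -0.157, 0, 0, -20, 0, 0, 0, -0.157, 0, 0, -6, 0, 0, 0, -0.157, 0, 0, 0, 0, 0, 0, -0.157, 0, 0, 0, 0, 0, 0, -0.157, 0, 0, 0, 0, 0, 0, 0]}}

```text
invalid input at $.commands: expected a multiple of 7 numbers
```

Run:
```python
from h import *
w=bot.snapshot('wrist');s=bot.snapshot('scene')
print(bot.read_state()['joint_pos'])
f=lambda i,w,h:cv2.resize(i[:,:,::-1],(w,h),interpolation=2)
cv2.imwrite('pics/a3.png',np.hstack([f(w['color'],440,330),f(s['color'][130:266,200:348],360,330)]))
for q in('catch_hinge','catch_thumb','lever_grip'):
    for n,c in(('w',w),('s',s)):
        r=bot.landmark_of(q,c)
        if r: print(q,n,r[0]['point'],r[0]['conf'],atz(c,r[0]['point'],{'catch_hinge':.109,'catch_thumb':.151,'lever_grip':.155}[q]))
```

```text
[ 5.10882580e-01  3.04342243e-01 -1.69416535e-01 -2.03673659e-04
 -1.09685399e+00 -5.10676641e-01]
catch_hinge s [289.5, 211.1] 0.67 [ 0.51510008 -0.0559071   0.109     ]
catch_thumb w [258.9, 148.8] 0.59 [0.52929436 0.04819197 0.151     ]
lever_grip w [480.7, 85.1] 0.27 [0.47365062 0.03201748 0.155     ]
lever_grip s [291.6, 190.5] 0.66 [ 0.5697292  -0.02276602  0.155     ]
```

View pics/a3.png

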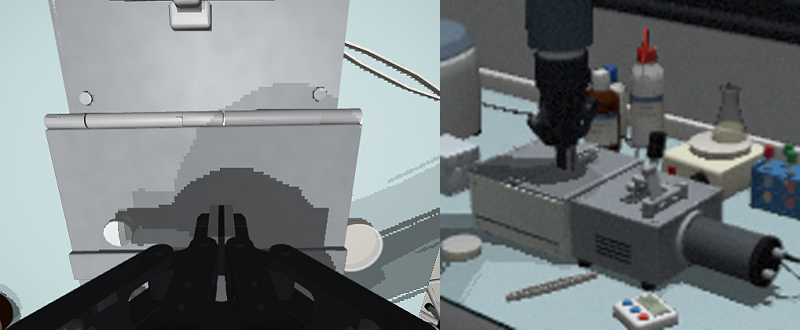

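The wrist and scene views show both leaves flat and the right lip over the left leaf's edge. The move call was refused because one row had six numbers, so I'm resending it.

Request:
{"name": "servo_tool", "arguments": {"commands": [0, 0, 25, 0, 0, 0, 0, 0, 0, 40, 0, 0, 0, 0, 0, 0, 40, 0, 0, -0.157, 0, 0, -10, 0, 0, 0, -0.157, 0, 0, -20, 0, 0, 0, -0.157, 0, -7, -20, 0, 0, 0, -0.157, 0, -10, -20, 0, 0, 0, -0.157, 0, -10, -20, 0, 0, 0, -0.157, 0, 0, -20, 0, 0, 0, -0.157, 0, 0, -6, 0, 0, 0, -0.157, 0, 0, 0, 0, 0, 0, -0.157, 0, 0, 0, 0, 0, 0, -0.157, 0, 0, 0, 0, 0, 0, 0, 0]}}

```text
clock: 13.55
ee_pos: [0.4958, -0.0001, 0.2764]
orientation: [-0.0, -0.001, 1.0, -0.0]
force: [1.5, 0.3, -0.0]
finger_gap: 0.0001
finger_force: 0.0
```

Run:
```python
from h import *
w=bot.snapshot('wrist')
print(bot.read_state()['joint_pos'].round(2))
for q in('catch_hinge','catch_thumb','lever_grip'):
    for n,c in(('w',w),):
        r=bot.landmark_of(q,c)
        if r: print(q,n,r[0]['point'],r[0]['conf'],atz(c,r[0]['point'],{'catch_hinge':.109,'catch_thumb':.151,'lever_grip':.155}[q]))
cv2.imwrite('pics/a4.png',w['color'][:,:,::-1])
```

```text
[ 0.32  0.16 -0.08 -0.   -1.33 -1.88]
catch_hinge w [193.9, 223.0] 0.75 [ 0.50149935 -0.06697632  0.109     ]
catch_thumb w [201.8, 243.8] 0.86 [ 0.50090957 -0.05129002  0.151     ]
lever_grip w [306.7, 73.9] 0.43 [0.40030787 0.01309395 0.155     ]
```

View pics/a4.png

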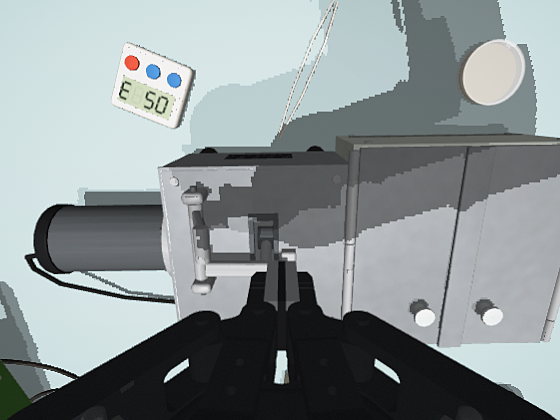

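Request:
{"name": "servo_tool", "arguments": {"commands": [0, 0, -33, 0, 0, 0, 0, 0, 0, -33, 0, 0, 0, 0, 0, -15, 0, 0, 0, 0, 0, 0, -15, 0, 0, 0, 0, 0, 0, -9, 0, 0, 0, 0, 0, 0, -9, 0, 0, 0, 0, 0, 0, -8, 0, 0, 0, 0, 0, 0, -8, 0, 0, 0, 0, 0, 0, -7, -2, 0, 0, 0, 0, 0, -7, -3, 0, 0, 0, 0, 0, -5, 0, 0, 0, 0, 0, 0, -5, -1, 0, 0, 0, 0, 0, -2, -3, 0, 0, 0, 0, 0, -2, -4, 0, 0, 0, 0, 0, -2, -5, 0, 0, 0, 0, 0, -1, -5, 0, 0, 0, 0, 0, -2, -3, 0, 0, 0, 0, 0, 0, 0, 0, 0, 0, 0]}}

```text
clock: 16.0
ee_pos: [0.496, -0.0964, 0.1852]
orientation: [0.0, -0.0, 1.0, 0.001]
force: [-1.2, 3.6, 4.7]
finger_gap: -0.0001
finger_force: 2.4
```

Request:
{"name": "servo_tool", "arguments": {"commands": [0, 2, 25, 0, 0, 0, 0, 0, 0, 35, 0, 0, 0, 0, 0, 0, 35, 0, 0, 0, 0, 26, 20, 0, 0, 0, 0, 40, 26, 20, 0, 0, 0, 0, 40, 26, 20, 0, 0, 0.1, 0, 40, 26, 20, 0, 0, 0.1, 0, 40, 0, 0, 0, 0, 0.1, 0, 40, 0, 0, 0, 0, 0, 0, 40]}}

```text
clock: 17.12
ee_pos: [0.6008, -0.0146, 0.2771]
orientation: [-0.151, -0.0, 0.988, 0.0]
force: [0.1, -0.4, -0.5]
finger_gap: 0.0398
finger_force: 0.0
```

Run:
```python
from h import *
w=bot.snapshot('wrist');s=bot.snapshot('scene');d=bot.snapshot('side')
o=[]
for q in('lever_grip','catch_thumb'):
    for n,c in(('w',w),('s',s),('d',d)):
        r=bot.landmark_of(q,c)
        if r: print(q,n,r[0]['point'],r[0]['conf'],atz(c,r[0]['point'],{'catch_thumb':.111,'lever_grip':.155}[q]))
print(proj(w,[[.566,-.0145,.155]]),proj(s,[[.566,-.0145,.155]]))
f=lambda i,w,h:cv2.resize(i[:,:,::-1],(w,h),interpolation=2)
cv2.imwrite('pics/a5.png',np.hstack([f(w['color'],440,330),f(s['color'][155:241,250:344],360,330)]))
```

```text
lever_grip s [290.3, 188.8] 0.49 [ 0.57942817 -0.0098215   0.155     ]
lever_grip d [253.8, 189.5] 0.59 [ 0.56949886 -0.01347944  0.155     ]
catch_thumb w [157.2, 154.5] 0.63 [ 0.50314613 -0.11134255  0.111     ]
catch_thumb s [302.1, 215.3] 0.64 [ 0.50977849 -0.11002502  0.111     ]
catch_thumb d [284.9, 192.5] 0.53 [ 0.49615944 -0.08656062  0.111     ]
[[281.78766963 240.39188536]] [[288.93040538 190.28999714]]
```

View pics/a5.png

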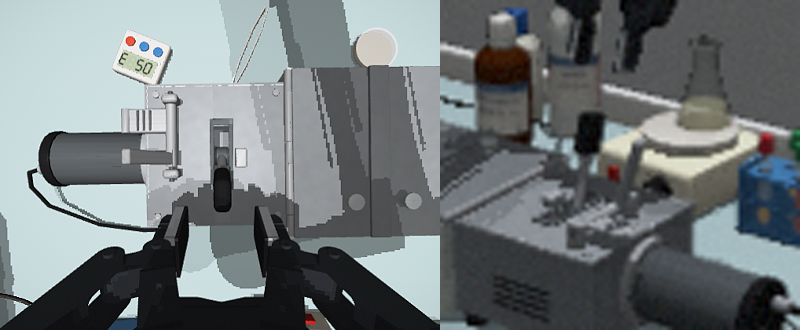

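The wrist view shows the catch fully over: the thumb lies flat to the right and the slot is clear. The lever paddle at about (282,241) px matches my projection and sits midway between the fingers. I'll descend and grip it.

Request:
{"name": "servo_tool", "arguments": {"commands": [-6, 0, -23, 0, 0, 0, 40, -6, 0, -23, 0, 0, 0, 40, -7, 0, -24, 0, 0, 0, 40, 0, 0, 0, 0, 0, 0, 40, 0, 0, 0, 0, 0, 0, 8, 0, 0, 0, 0, 0, 0, 8, 0, 0, 0, 0, 0, 0, 8, 0, 0, 0, 0, 0, 0, 8], "grip_force": 60}}

```text
clock: 18.58
ee_pos: [0.5818, -0.0141, 0.2114]
orientation: [-0.148, -0.001, 0.989, 0.001]
force: [0.1, 4.5, 6.8]
finger_gap: 0.0133
finger_force: 59.3
```

Request:
{"name": "servo_tool", "arguments": {"commands": [-8, 0, 3, 0, -0.055, 0, 8, -8, 0, 3, 0, -0.055, 0, 8, -9, 0, 1, 0, -0.055, 0, 8, -9, 0, 1, 0, -0.055, 0, 8, -9, 0, 0, 0, -0.055, 0, 8, -9, 0, 0, 0, -0.055, 0, 8, -9, 0, -1, 0, -0.055, 0, 8, -9, 0, -1, 0, -0.055, 0, 8, -9, 0, -2, 0, -0.055, 0, 8, -9, 0, -2, 0, -0.055, 0, 8, -8, 0, -2, 0, -0.055, 0, 8, -9, 0, -3, 0, -0.055, 0, 8, 0, 0, 0, 0, 0, 0, 8]}}

```text
clock: 20.2
ee_pos: [0.4767, -0.015, 0.2081]
orientation: [0.181, -0.002, 0.983, -0.0]
force: [8.0, -2.1, -1.8]
finger_gap: 0.0132
finger_force: 59.8
```

Request:
{"name": "servo_tool", "arguments": {"commands": [-3, 0, -1, 0, -0.02, 0, 8, -3, 0, -1, 0, -0.02, 0, 8, 0, 0, 0, 0, 0, 0, 8, 0, 0, 0, 0, 0, 0, 8]}}

```text
clock: 20.7
ee_pos: [0.4733, -0.0149, 0.207]
orientation: [0.202, -0.002, 0.979, -0.001]
force: [21.0, -8.5, -10.1]
finger_gap: 0.0128
finger_force: 59.4
```

Run:
```python
from h import *
w=bot.snapshot('wrist');s=bot.snapshot('scene')
f=lambda i,w,h:cv2.resize(i[:,:,::-1],(w,h),interpolation=2)
cv2.imwrite('pics/a6.png',np.hstack([f(w['color'],440,330),f(s['color'][140:278,190:340],360,330)]))
```

```text
(no output)
```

View pics/a6.png

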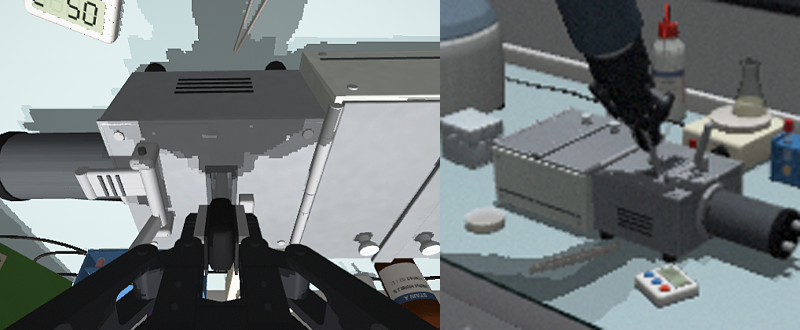

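The views show the lever held at the front, the catch flipped, both leaves flat and the bystanders where they were. I'm handing the job in.

```bash
python3 -c "
from rig import bot
print(bot.close_job())"
```

```text
the job is handed in; nothing more can be done
None
```

The job is handed in at about 21 s of the 64 s allowed: left leaf closed, then the right over it, catch flipped right, and the lever gripped against its front stop; the judge's verdict was not shown.

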